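# Offcut through the sprung flap

## Robot

A 6-joint arm with a two-finger parallel gripper is mounted at the origin on a cart in front of the work surface, level with it; the furniture and walls round the work are solid. World frame = base frame: x ahead of the robot, y to its left, z up, the work surface at z = 0. Lengths are in mm, angles in rad, forces in N, time in s.
With the tool pointing down it reaches from about 275 to 825 mm from the base axis. Payload 5.2 kg.
Tool frame: the origin (TCP) lies at the very end of the fingers, on their centre line; the grasp point (between the pads) lies 19 mm behind it; z points along the fingers, y is the line along which they close (so a half turn about z gives the same grasp; the last joint's range is limited). The gripper opens to 93 mm and grips with 3 to 60 N. Pads are 15 mm wide; open, the fingers measure 128 mm over their backs; the gripper's body (75 mm by 188 mm) begins 65 mm behind the grasp point.
Start: joints at [-1.49, 0.259, 1.535, -0, 1.348, -0.203], TCP at [154.024, -527.998, 218.653] pointing down, gripper open.
Joint ranges: [-3.14, 3.14], [-0.91, 2.08], [0.19, 2.58], [-1.22, 4.36], [0.22, 2.71], [-3.12, 3.12]. Speed limits (rad/s): [2.57, 2.57, 3.14, 3.14, 3.14, 3.14].

## Interface

Orientations are given as [roll, pitch, yaw] about the fixed x, y, z axes, in that order (R = Rz(yaw) Ry(pitch) Rx(roll)).
In Python, from bench import robot gives the robot as it stands. The module is installed in compiled form; this text tells all that it offers. Calls block until the motion is done:
- robot.move_ptp(position, orientation): joint-space move of the TCP to a pose.
- robot.move_linear(position, ori=None, speed=150, f_stop=None): straight line of the TCP; ori=None keeps the orientation; speed is the mean speed in mm/s. With f_stop (N) it stops when the force on the tool has changed by that much, and returns True; else False.
- robot.move_j(angles): joint-space move.
- robot.move_gripper(opening): opening from 0.0 (shut) to 1.0 (fully open); the grip force is fixed at half the most; returns when the fingers have stopped.
- robot.sleep(seconds).
- robot.inverse_kinematics(position, orientation): joint angles nearest the present ones, or None.
- robot.get_image(name): name is "side" or "top"; returns a dict with "img" (420x560x3 uint8, blue, green, red), "fovy" (degrees; the focal length in pixels is half the picture's height over the tangent of half this angle, whatever the lens; pixels are square), "cx", "cy" (the principal point, pixels), "eye" and "orientation" of the camera in the world. Camera axes: x right, y down, z forward; pixel columns grow to the right and rows downward; lengths in mm; the calibration is good to about 2 mm. A picture is of the moment at which its call begins. There is no depth.
A pose or a line that the arm cannot do raises robot.MotionError and nothing moves.
- robot.hand_in(): hands the job in; it is judged then, once.
Readings, each from a call of its own:
- robot.current_t(): time.
- robot.current_qpos(): joint angles.
- robot.current_joint_vel(): joint speeds.
- robot.current_joint_efforts(): joint torques, N m.
- robot.current_tcp_pos(): TCP position.
- robot.current_eef_rot(): TCP orientation.
- robot.current_contact_force(): force on the tool from outside, world axes, zero at the start.
- robot.current_ft_torque(): the same for the moment, N m.
- robot.current_gripper_width(): opening from 0.0 (shut) to 1.0 (fully open).
- robot.current_finger_force(): force on a finger pad.
Only numpy, scipy, OpenCV 4.12 (cv2) and the standard library are available. Lean on these libraries where they do the work, as an engineer would, in place of code of your own. Each camera call takes 0.05 s, during which the arm holds its last target. There are 200 camera calls.

## Task

Get the aluminium offcut that lies on the landing of the grey scrap box into the box: push the orange sprung flap open with one fingertip and, while that finger holds it open, push the offcut through with the other finger until it drops into the bin, then let the flap close behind it. Only push the offcut, do not lift or carry it, and leave the other things on the bench where they are.

Things in the scene. Friction and masses are not known exactly. Their poses are not given: they have to be found in the camera images.
- scrap_box: Grey sheet-steel scrap box, 300 x 136 mm, fixed on the bench, open-topped: a raised landing, then the flap, then the bin. Origin at bench height under the middle of the landing's far end; x points from landing into bin, y left, z up. Side walls (inner faces y = +65 and -65 mm) run from x = -140 to 160 and, like the far wall (inner face x = 157), reach z = 88 mm.
- flap (a joint): Upright orange flap, 4 mm thick, across the channel just past the landing's end. Side-hung on a pin at its left end, it swings only into the bin like a small door. 0 = shut (near face at scrap_box x = 1 mm), 1.57 = along the left wall, stop 1.6 rad. A spring shuts it: 0.1 Nm about the pin when shut, 0.22 Nm wide open, so a finger 25 mm from the pin needs 4 to 10 N.
- flap_hinge (a point): Axis of the flap's hinge pin (upright), at half the flap's height: scrap_box x = 3, y = 61, z = 85 mm. The pin ends in a bracket on the left wall, top at z = 111 mm.
- flap_edge (a point): Free right-hand edge of the flap, at half its height; moves with the flap, 120 mm from the hinge axis. The flap spans z = 63 to 107 mm (3 to 47 mm over the landing).
- offcut: Bright aluminium T-profile offcut, 50 x 40 x 30 mm, 40 to 85 g, on the landing before the flap, right of the middle. Flange 50 x 40 x 6 mm lies flat; along its centre a web 50 long, 12 thick stands to 30 mm. Origin: centre of the underside; x along the 50 mm web, y across, z up. Its x lies across the channel within 0.25 rad, its centre 30 to 47 mm before the landing's end.
- wood_block: Bystander: wooden block 45 x 75 x 28 mm on the bench left of the scrap box, origin centre of its underside. Leave alone.
- tape_roll: Bystander: black tape roll 68 mm across, 18 mm high, lying on the bench right of the scrap box, origin centre of its underside. Leave alone.
- screw_jar: Bystander: small clear jar with grey lid, 59 mm across, 80 mm high, standing at the back left, origin centre of its underside. Leave alone.
- oil_bottle: Bystander: brown bottle with green cap, 49 mm across, 80 mm high, standing at the back right, origin centre of its underside. Leave alone.
- landing_end (a point): Middle of the landing's far edge, on its surface. The landing is a level plate at scrap_box z = 60 mm, from x = -140 to 0; it ends here in a sheer drop into the bin. Its near end (x = -140) is open.
- bin_floor (a point): Middle of the bin's floor, scrap_box x = 78, y = 0, z = 4 mm; the bin spans x = 0 to 157, y = -65 to 65.
Not all that is in view belongs to the job. What is shaped like the offcut but green or pink is not meant.

How it is judged (in metres and radians):
On the way, in this order (a step that is already met when the one before it is completed fails the run):
1. a finger holds the flap open (over 0.5 rad) while the other finger touches the offcut to push it (value of joint flap above 0.5 rad and contact force between the fingers and flap above 0.3 N and contact force between the fingers and offcut above 0.05 N), for 0.05 s.
2. the offcut has dropped into the bin (x of offcut in the frame of scrap_box between -0.003 and 0.16 m and z of offcut in the frame of scrap_box below 0.056 m), for 0.1 s.
At the end, for the whole second after the job is handed in: The offcut lies at rest in the bin, below the level of the landing (its origin under 56 mm above the bench), and the flap has closed to within 0.1 rad (all of step 2 and y of offcut in the frame of scrap_box between -0.067 and 0.067 m and linear speed of offcut below 0.02 m/s and value of joint flap below 0.1 rad); the robot touches nothing.
It fails at once if the offcut is lifted more than 12 mm off the landing (z of offcut in the frame of scrap_box above 0.072 m).
It fails at once if a bystander is moved by more than 20 mm (distance of any of wood_block, tape_roll, screw_jar, oil_bottle from where it was at the start of the episode above 0.02 m).
It also fails if it takes over 42 s, if anything falls off the work surface, if the arm or the gripper's body presses on something with over 40 N, if the wrist force passes 120 N, or if a joint passes its speed limit or range.

## Working session

There is one attempt and no reset: what is moved stays moved. The work goes in short steps, each a Python script; the robot and the scene stay as the last script left them, time stands still between calls to the robot, and variables do not carry over. Pictures are saved under pics/ and viewed, at most 10 in all, crops included, and the job is handed in when it is done.

```bash
mkdir -p pics; python3 - <<'E'
from bench import robot
import cv2
for n in("side","top"):
    d=robot.get_image(n); cv2.imwrite(f"pics/{n}0.png",d["img"]); print(n,{k:v for k,v in d.items() if k!="img"})
print(robot.current_t(),robot.current_eef_rot(),robot.current_gripper_width())
E
```

```text
side {'fovy': 45.34644653671888, 'cx': 281.54489996932085, 'cy': 209.7051702425871, 'eye': array([1018.6329316 , -442.00758896, 1110.48619527]), 'orientation': array([-2.56067119, -0.00977504,  0.70530411])}
top {'fovy': 42.29035608449554, 'cx': 273.96737977165236, 'cy': 206.93727042788805, 'eye': array([ 339.43931365,   73.81625494, 1199.28262   ]), 'orientation': array([-2.93039281, -0.00516192, -1.57582342])}
0.1 [-3.14000860e+00 -3.13343437e-04  2.83829485e-01] 0.9990172895601834
```

View pics/side0.png

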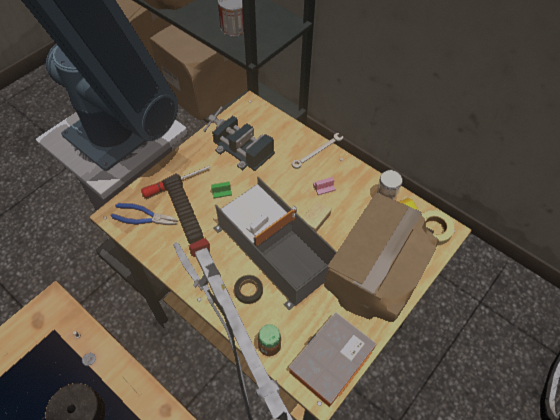

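View pics/top0.png

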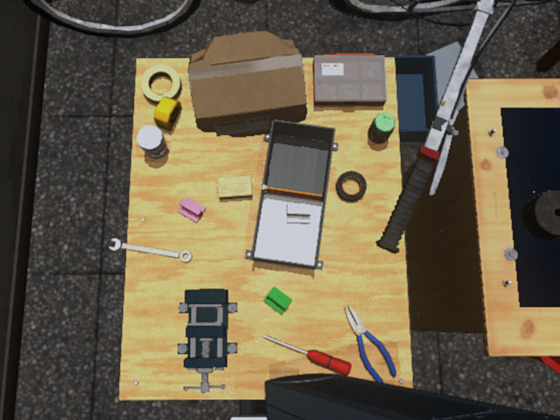

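The top view shows the box: the flap at about (296,192), the landing below it and the offcut at (298,213). The side view shows the flap at (276,225) and the offcut at (258,220). A cardboard box stands close to the far left of the bin. I'll enlarge both.

```bash
python3 - <<'E'
import cv2,numpy as np
a=cv2.imread("pics/top0.png")[110:280,235:350]; b=cv2.imread("pics/side0.png")[170:310,205:350]
a=cv2.resize(a,None,fx=3.4,fy=3.4,interpolation=cv2.INTER_CUBIC);b=cv2.resize(b,None,fx=2.8,fy=2.8,interpolation=cv2.INTER_CUBIC)
c=np.zeros((600,800,3),np.uint8);c[:a.shape[0],:a.shape[1]]=a;c[:b.shape[0],392:392+b.shape[1]]=b[:,:408]
cv2.imwrite("pics/crop0.png",c)
E
```

```text
(no output)
```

View pics/crop0.png

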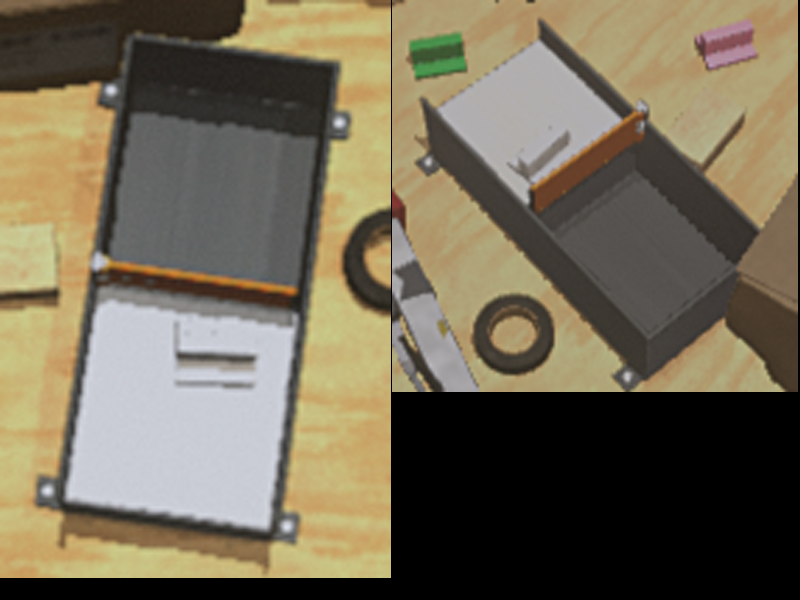

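The crop shows the flap's top edge from (100,262) to (297,292). The offcut's footprint spans x 175–255 and y 318–385 in the top crop, and the hinge bracket in the side crop is at (642,108). Next I'll measure the positions.

```bash
cat > h.py <<'E'
import numpy as np,cv2
from scipy.spatial.transform import Rotation as R
C={"side":(45.34644653671888,281.54489996932085,209.7051702425871,[1018.6329316,-442.00758896,1110.48619527],[-2.56067119,-0.00977504,0.70530411]),
"top":(42.29035608449554,273.96737977165236,206.93727042788805,[339.43931365,73.81625494,1199.28262],[-2.93039281,-0.00516192,-1.57582342])}
def ray(n,p):
    f,cx,cy,e,o=C[n]; F=210/np.tan(np.radians(f/2))
    d=R.from_euler("xyz",o).apply([(p[0]-cx)/F,(p[1]-cy)/F,1]); return np.array(e),d
def plane(n,p,z):
    e,d=ray(n,p); return e+d*(z-e[2])/d[2]
def tri(a,b):
    e,d=ray("top",a); g,k=ray("side",b)
    s=np.linalg.lstsq(np.c_[d,-k],g-e,rcond=None)[0]; P,Q=e+d*s[0],g+k*s[1]
    return (P+Q)/2,np.linalg.norm(P-Q)
T=lambda x,y:(235+(x+.5)/3.4-.5,110+(y+.5)/3.4-.5)
S=lambda x,y:(205+(x-392+.5)/2.8-.5,170+(y+.5)/2.8-.5)
E
python3 - <<'E'
from h import *
np.set_printoptions(precision=1,suppress=True)
for n,a,b in [("flap free top",(297,290),(533,184)),("flap hinge top",(104,263),(642,113)),("wall near L",(64,504),(542,22)),("wall near R",(272,530),(423,100)),("wall far R",(338,64),(648,333))]:
    print(n,*tri(T(*a),S(*b)))
print("cardboard",*tri((305,75),(415,212)))
t=cv2.imread("pics/top0.png"); 
# white landing mask, corners
for n,roi in(("top",(185,262,245,330)),("side",(180,255,215,300))):
    im=cv2.imread(f"pics/{n}0.png");h=cv2.cvtColor(im,cv2.COLOR_BGR2HSV)
    m=((h[...,1]<45)&(h[...,2]>150)).astype(np.uint8)
    k=np.zeros_like(m);k[roi[0]:roi[1]+6,roi[2]:roi[3]]=1;m&=k
    c=max(cv2.findContours(m,cv2.RETR_EXTERNAL,cv2.CHAIN_APPROX_NONE)[0],key=cv2.contourArea)
    q=cv2.approxPolyDP(c,4,True)[:,0]
    print(n,q.tolist()); print(np.array([plane(n,p,60) for p in q])[:,:2])
    o=((h[...,0]<16)&(h[...,1]>190)&(h[...,2]>90)).astype(np.uint8)&k
    c=max(cv2.findContours(o,cv2.RETR_EXTERNAL,cv2.CHAIN_APPROX_NONE)[0],key=cv2.contourArea)
    print("flap",cv2.approxPolyDP(c,2,True)[:,0].tolist())
for p in [(176,320),(255,328),(256,384),(176,382)]: print("flange",plane("top",T(*p),66)[:2])
for p in [(176,354),(255,355)]: print("web top near edge",plane("top",T(*p),90)[:2])
# big offcut crops
a=cv2.resize(cv2.imread("pics/top0.png")[195:235,275:325],None,fx=8,fy=8,interpolation=cv2.INTER_NEAREST)
b=cv2.resize(cv2.imread("pics/side0.png")[200:240,240:290],None,fx=8,fy=8,interpolation=cv2.INTER_NEAREST)
c=np.hstack([a,b]).astype(float);c=np.clip((c-100)*1.6,0,255);cv2.imwrite("pics/off.png",c.astype(np.uint8))
E
```

```text
flap free top [598.9 -30.8 110.1] 3.543187383286327
flap hinge top [618.7  86.3 100.8] 3.5615422057747153
wall near L [475.  113.3  77.6] 8.899091507228226
wall near R [455.9 -16.2  78.7] 0.6904435497474409
wall far R [750.5 -63.2  89.6] 1.351095514598164
cardboard [830.5  57.2 317.8] 150.40760792574753
top [[264, 199], [254, 256], [313, 265], [321, 206]]
[[601.2  88.1]
 [478.2 109.3]
 [458.7 -14.6]
 [585.3 -34.3]]
flap [[319, 195]]
side [[258, 185], [221, 208], [252, 241], [247, 228], [267, 216], [256, 234], [286, 212]]
[[483.9 108.2]
 [461.3  -5.3]
 [583.9 -25. ]
 [550.2  -5.9]
 [564.2  52. ]
 [578.1  -4.2]
 [592.2  91.8]]Traceback (most recent call last):
  File "<stdin>", line 16, in <module>
ValueError: max() iterable argument is empty
```

```bash
cat >> h.py <<'E'
O=np.array([605.2,27.3]);YAW=-0.162
Rb=np.array([[np.cos(YAW),-np.sin(YAW)],[np.sin(YAW),np.cos(YAW)]])
w2b=lambda p:(np.asarray(p)[:2]-O)@Rb
b2w=lambda p:O+Rb@np.asarray(p)
E
python3 - <<'E'
from h import *
np.set_printoptions(precision=1,suppress=True)
for p in [(176,320),(255,328),(256,384),(176,382)]: print("flange",w2b(plane("top",T(*p),66)))
for p in [(176,354),(255,355)]: print("web top near edge",w2b(plane("top",T(*p),90)))
a=cv2.resize(cv2.imread("pics/top0.png")[195:235,275:325],None,fx=8,fy=8,interpolation=cv2.INTER_NEAREST)
b=cv2.resize(cv2.imread("pics/side0.png")[200:240,240:290],None,fx=8,fy=8,interpolation=cv2.INTER_NEAREST)
c=np.hstack([a,b]).astype(float);c=np.clip((c-100)*1.6,0,255);cv2.imwrite("pics/off.png",c.astype(np.uint8))
E
```

```text
flange [-17.8  10.1]
flange [-15.1 -39.7]
flange [-50.4 -45.5]
flange [-57.    4.1]
web top near edge [-44.3   6.7]
web top near edge [-37.3 -41.3]
```

View pics/off.png

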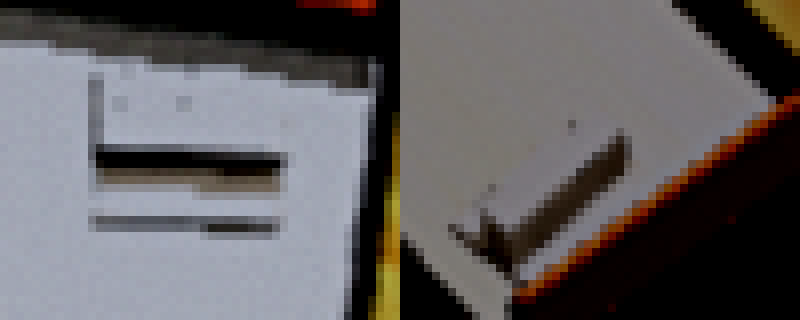

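The offcut's web top near edge is at (92–285,148) in the crop. Its centre comes out at about box (-34.5,-17), turned 0.145 rad. I'll move in above the landing and check from there.

```bash
cat >> h.py <<'E'
def plan(F,P):
    "leading corners of flap finger and pusher in box frame -> TCP xy(box), yaw(world), opening"
    v=np.subtract(F,P); L=np.hypot(*v); u=v/L
    off=8.75*u+7.5*np.array([u[1],-u[0]])
    M=(np.add(F,P))/2-off
    return M,np.arctan2(u[1],u[0])+YAW-np.pi/2,(L-17.5)/93   # tool -y or +y along u
E
python3 - <<'E'
from h import *
from bench import robot
np.set_printoptions(precision=2,suppress=True)
for p in [(253.3,228.5),(267.5,216.5)]: print("web far top edge side",w2b(plane("side",p,90)))
print("web corner tri",tri((286,213),(248.5,225.5)))
M,yaw,op=plan((-5,36),(-61,-18.5)); w=b2w(M); print(M,w,yaw,op)
for y in(yaw,yaw+np.pi): print(y,robot.inverse_kinematics([*w,150],[np.pi,0,y]))
print("cardboard foot",w2b(plane("top",(235,132),0)))
q=[robot.inverse_kinematics([*w,150],[np.pi,0,y]) for y in(yaw,yaw+np.pi)]
q=[(abs(np.array(a)-robot.current_qpos()).max(),i) for i,a in enumerate(q) if a is not None]
y=(yaw,yaw+np.pi)[min(q)[1]]
open("yaw.txt","w").write(str(y))
robot.move_ptp([*w,190],[np.pi,0,y]); robot.move_gripper(op)
robot.move_linear([*w,115],speed=100)
print(robot.current_t(),robot.current_tcp_pos(),robot.current_gripper_width(),robot.current_contact_force())
a=robot.get_image("top")["img"][100:280,225:365];b=robot.get_image("side")["img"][150:310,200:340]
cv2.imwrite("pics/pre.png",np.hstack([cv2.resize(a,(400,514)),cv2.resize(b,(400,514))]))
E
```

```text
web far top edge side [-23.08 -41.24]
web far top edge side [-27.52   5.95]
web corner tri (array([558.02,  22.65,  55.86]), np.float64(44.74093330823223))
[-44.5    8.02] [562.58  42.39] -0.9609719903158174 0.6520698714025691
-0.9609719903158174 [-0.12  0.34  1.6  -0.    1.2   2.41]
2.1806206632739755 [-0.12  0.34  1.6   0.    1.2  -0.73]
cardboard foot [147.02 154.55]
4.2167 [563.08  42.35 115.58] 0.6528541121599231 [0.16 0.91 0.49]
```

View pics/pre.png

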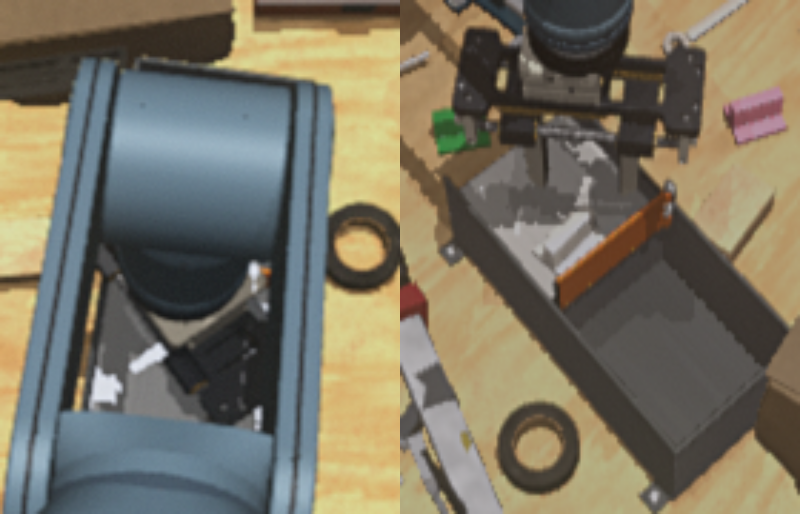

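The pre-view shows both fingers above the landing, with the pusher at (540,150) on the near side and the flap finger at (625,150) in front of the flap. The two views' offcut positions agree to 3 mm using the 90 mm top height. I'll touch the landing to get its height.

```bash
python3 - <<'E'
from h import *
from bench import robot
np.set_printoptions(precision=2,suppress=True)
p=robot.current_tcp_pos()
print(robot.move_linear([p[0],p[1],74],speed=60,f_stop=6),robot.current_tcp_pos(),robot.current_contact_force())
print(robot.move_linear([p[0],p[1],56],speed=10,f_stop=3),robot.current_tcp_pos(),robot.current_contact_force())
z=robot.current_tcp_pos()[2]
if 57<z<64:
    robot.move_linear([p[0],p[1],z+3],speed=20)
print(robot.current_t(),robot.current_tcp_pos(),robot.current_contact_force())
im=robot.get_image("side")["img"][150:310,200:340]; cv2.imwrite("pics/dn.png",cv2.resize(im,(525,600)))
E
```

```text
False [563.45  42.32  74.12] [ 0.37  0.29 -0.1 ]
True [563.21  42.32  60.3 ] [ 0.14 -0.37  4.35]
6.75 [563.18  42.34  63.22] [-0.24 -0.28  1.3 ]
```

View pics/dn.png

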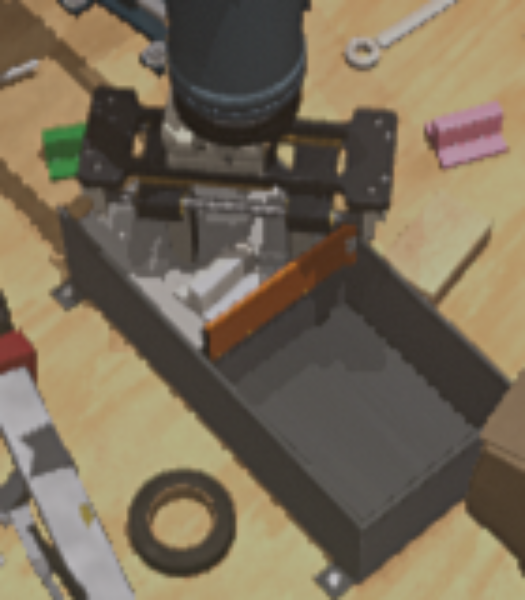

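The view shows both fingers behind their targets, and touch put the landing at 60.3 mm. I'll push along the box's x axis.

```bash
python3 - <<'E'
from h import *
from bench import robot
np.set_printoptions(precision=1,suppress=True)
p=robot.current_tcp_pos(); p0=np.array([562.58,42.39])
for s in (10,20,30,38):
    r=robot.move_linear([*(p0+Rb@[s,0]),62.9],speed=25,f_stop=30)
    print(s,r,w2b(robot.current_tcp_pos()),robot.current_contact_force(),robot.current_ft_torque())
print(robot.current_t())
im=robot.get_image("side")["img"][150:310,200:340]; cv2.imwrite("pics/p1.png",cv2.resize(im,(525,600)))
E
```

```text
10 False [-35.    8.1] [-4.1  1.   2.8] [0.2 0.4 0.1]
20 False [-25.8   8.3] [-6.1  2.   1.9] [0.3 0.6 0.2]
30 False [-16.1   7.9] [-6.8  0.6  0.8] [0.1 0.8 0.1]
38 False [-9.6  7.3] [-9.1 -0.6  1.5] [-0.1  1.2  0.2]
8.8917
```

View pics/p1.png

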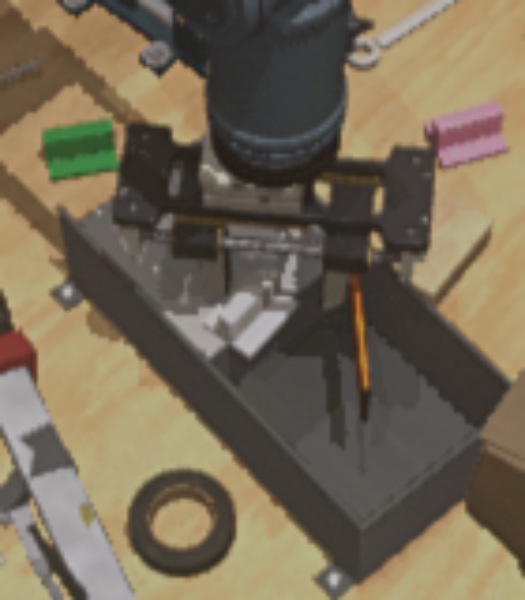

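The flap is held well open with its edge at (365,410), and the offcut at (245,325) overhangs the edge. I'll continue.

```bash
python3 - <<'E'
from h import *
from bench import robot
np.set_printoptions(precision=1,suppress=True)
p0=np.array([562.58,42.39])
for s in (44,50,56,60):
    r=robot.move_linear([*(p0+Rb@[s,0]),62.9],speed=25,f_stop=30)
    print(s,r,w2b(robot.current_tcp_pos()),robot.current_contact_force())
robot.sleep(.3)
print(robot.current_t())
im=robot.get_image("side")["img"][150:310,200:340]; cv2.imwrite("pics/p2.png",cv2.resize(im,(525,600)))
E
```

```text
44 False [-3.   7.1] [-8.  -1.9 -0.3]
50 False [3.9 6.9] [-5.7 -2.9 -0.8]
56 False [10.7  6.8] [-4.4 -3.2  0.8]
60 False [15.   6.8] [-4.2 -2.5 -0.8]
10.725
```

View pics/p2.png

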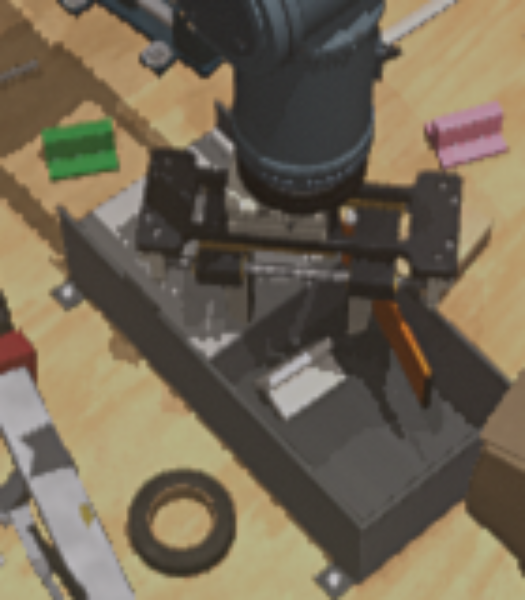

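The offcut lies in the bin at (300,380), clear below the flap. I'll back straight out so the flap closes, lift, and look.

```bash
python3 - <<'E'
from h import *
from bench import robot
p0=np.array([562.58,42.39])
robot.move_linear([*(p0+Rb@[-8,0]),65],speed=40)
robot.move_linear([*(p0+Rb@[-8,0]),200],speed=100)
p=p0+Rb@[-160,0]; robot.move_linear([*p,220],speed=150)
robot.sleep(.5)
print(robot.current_t(),robot.current_contact_force())
a=robot.get_image("top")["img"][100:280,225:365];b=robot.get_image("side")["img"][150:310,200:340]
cv2.imwrite("pics/end.png",np.hstack([cv2.resize(a,(400,514)),cv2.resize(b,(400,514))]))
E
```

```text
15.8 [-0.5424048   0.04229755 -0.55340349]
```

View pics/end.png

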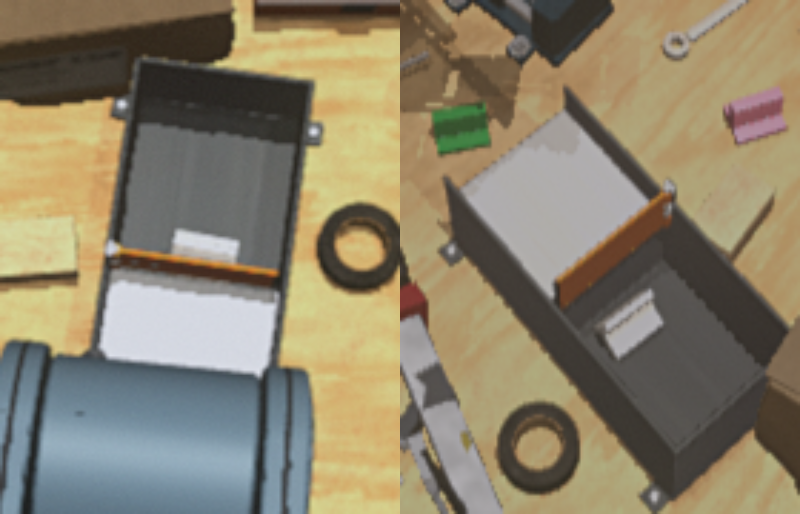

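The flap is shut, with its line from (108,248) to (280,273). The offcut lies in the bin at (205,245) in the top view and (630,325) in the side view. The tape roll, the wood block and the rest of what is in view look unmoved.

```bash
python3 -c "
from bench import robot
print(robot.hand_in())"
```

```text
the job is handed in; nothing more can be done
None
```

The offcut was pushed past the held-open flap and dropped into the bin, the flap closed behind it, and the job was handed in at about 16 s; the final picture shows it at rest, though hand-in gave no verdict.

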